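# Level the bar on the jack stand

### The job

The aluminium bar on the blue stand slopes because the right-hand post has been left too low. Lift the bar off and lay it flat on the bench; turn the right post's yellow fork anticlockwise (seen from above) to free it, pull it up two notches, level with the left fork, and turn it back fully clockwise to lock it; then lay the bar back, level, down in both forks, without disturbing the red-lidded tin or the marker.

Things in the scene. Friction and masses are not known exactly. Their poses are not given: they have to be found in the camera images.
- stand: Bench stand, immovable: steel base plate 80 x 300 x 10 mm and two upright blue tubes 45 mm across, tops 122 mm over the bench, with a notched slot facing the robot. Origin: centre of the plate's underside, on the bench. y runs along the plate from the right (low, jack) post at y = -95 mm to the left post at y = +95 mm, x = 0 at both; z up. The left fork never moves.
- fixed_fork (a point): Floor of the left fork, mid-width, where the bar's underside rests; 216 mm above the bench. Both fork heads are yellow blocks 62 mm wide across the stand, 30 mm thick along it and 28 mm high, with a cheek at each end that rises 20 mm above the floor; the gap between the cheeks is 36 mm and flares at the top.
- jack_fork (a point): Floor of the right (jack) fork, mid-width; 166 mm above the bench at the lowest notch, 216 mm two notches up. Its y axis runs along the fork's gap and turns with the twist.
- jack_head (a point): Centre of the right fork's yellow block, 14 mm under the fork's floor and 14 mm over the block's underside; below that 16 mm or more of bare neck (41 mm across at most) before the tube. z up; y is the direction of its 30 mm thickness. Its flat 62 x 28 mm faces can be pinched from above across the 30 mm, once the bar is off.
- jack_lift (a joint): Height of the right fork over its lowest notch, m, 0 to 0.078; notches at 0, 0.025, 0.050, 0.075. Fork and inner tube weigh 0.3 kg, slide with slight drag and sink if let go unlocked. To turn the brass pin into a notch, hold the fork about 3 mm above the notch's height (1 to 6 mm will do); it settles onto the notch when let go.
- jack_twist (a joint): Twist of the right fork, rad, positive anticlockwise from above. 0 = locked, its gap in line with the stand (a hard stop); free to slide from about 0.87 on; 1.1 is the other stop. A light drag (0.03 N m) holds it.
- bar_mid (a point): Centre of the bar: aluminium box section 30 x 320 x 30 mm, about 0.35 kg, loose. y runs along the bar, z out of its face with the drilled holes, upward at the start. At the start it lies in both forks, sloping about 0.26 rad, low end at the right fork. The bench in front of the stand, towards the robot, is bare for 100 mm or more from the base plate's edge.
- tin: Grey tin with a red lid, standing on the bench to the left of the stand, 69 mm across, 50 mm high; origin at its underside. A bystander.
- marker: Paint marker with a black cap, lying on the bench at the front left, 17 x 127 x 18 mm; origin at the middle of its underside. A bystander.

How it is judged (in metres and radians):
On the way, in this order (a step that is already met when the one before it is completed fails the run):
1. the bar lies flat on the bench, let go (height (world z) of bar_mid below 0.022 m and angle between bar_mid's own y axis and vertical between 1.52 and 1.62 rad and contact force between the fingers and bar below 0.1 N), for 0.2 s.
2. the right fork has been unlocked and pulled up (value of joint jack_twist above 0.6 rad and value of joint jack_lift above 0.04 m), for 0.05 s.
3. the right fork is locked two notches up and let go, the bar still lying on the bench (value of joint jack_twist below 0.12 rad and value of joint jack_lift between 0.046 and 0.054 m and contact force between the fingers and jack_lift below 0.1 N and height (world z) of bar_mid below 0.022 m), for 0.2 s.
At the end, for the whole second after the job is handed in: The right fork is locked (twist under 0.12 rad) two notches up (height 0.046 to 0.054 m); the bar lies at rest down on the floors of both forks, level and in line with the stand within 0.05 rad, its middle within 40 mm of the stand's middle lengthwise and 6 mm sideways, let go (value of joint jack_twist below 0.12 rad and value of joint jack_lift between 0.046 and 0.054 m and z of bar_mid in the frame of stand between 0.226 and 0.235 m and x of bar_mid in the frame of stand between -0.006 and 0.006 m and y of bar_mid in the frame of stand between -0.04 and 0.04 m and angle between the y axis of bar_mid and the y axis of stand, either way round below 0.05 rad and contact force between bar and jack_lift above 0.2 N and contact force between bar and stand above 0.2 N and linear speed of bar below 0.02 m/s and contact force between the fingers and bar below 0.1 N); the robot touches nothing.
It fails at once if the tin or the marker is shoved more than 25 mm, or the tin knocked over (distance of any of tin, marker from where it was at the start of the episode above 0.025 m or angle between tin's own z axis and vertical above 0.5 rad).
It also fails if it takes over 64 s, if anything falls off the work surface, if the arm or the gripper's body presses on something with over 40 N, if the wrist force passes 120 N, or if a joint passes its speed limit or range.

### The arm

A 6-joint arm with a two-finger parallel gripper is mounted at the origin on a cart in front of the work surface, level with it; the furniture and walls round the work are solid. World frame = base frame: x ahead of the robot, y to its left, z up, the work surface at z = 0. Lengths are in mm, angles in rad, forces in N, time in s.
With the tool pointing down it reaches from about 325 to 925 mm from the base axis. Payload 3.1 kg.
Tool frame: the origin (TCP) lies at the very end of the fingers, on their centre line; the grasp point (between the pads) lies 19 mm behind it; x points along the fingers, y is the direction in which the jaws open and shut, and the axes are right-handed (so a half turn about x gives the same grasp; the last joint's range is limited). The gripper opens to 85 mm and grips with 20 to 120 N. Pads are 22 mm wide; open, the fingers measure 114 mm over their backs; the gripper's body (76 mm by 85 mm) begins 54 mm behind the grasp point. The pads swing forward as they close: fully open they stand 13 mm farther back than shut.
Start: joints at [-1.33, 0.217, 1.613, -0, 1.311, -0.112], TCP at [215.976, -586.51, 231.3] pointing down, gripper open.
Joint ranges: [-2.75, 2.75], [-0.78, 2.1], [0.31, 2.55], [-1.13, 4.27], [0.13, 2.63], [-2.58, 2.58]. Speed limits (rad/s): [2.79, 2.79, 3.14, 3.14, 3.14, 3.14].

### API

Orientations are given as a unit quaternion [w, x, y, z].
In Python, from rig import manip, imaging, workorder gives the robot as it stands.
- The arm moves only by the tool send_rows, never from a script. Its argument "deltas" is a list of rows, each a list of 5 numbers: the finger opening in mm, from 0 to 85.4, then the shift along the tool's x, y, z in mm, then the turn about the tool's x in degrees. In form: [[gripper, tx, ty, tz, spin], ...]. A call has 1 to 12 rows; each row is the pose to reach, as a shift and turn from the pose measured when the call began, along the tool's axes at that moment; what a row does not reach only later rows make up. A row lasts 1/8 s, in which the tool goes at most 62.5 mm and 10.7 degrees, less where a joint would pass 70% of its speed; a pose out of reach is approached as far as the arm can. A call with a gripper value outside its range is refused whole. The fingers move at their own pace and stop on an object; "newtons" is the grip in N (left out, the last holds). Time passes only in rows, so rows that repeat a pose let the fingers close. It gives the time, the measured TCP pose, the force and the opening at its end, in the units of the state.
- manip.get_state(): the state, without advancing time (a new reading comes with each control period).
- imaging.capture(name): name is "scene" or "top" or "wrist"; returns a dict with "color" (384x512x3 uint8, blue, green, red), "depth" (384x512 float32, mm along the optical axis (not along the pixel's ray), 0 where there is no reading), "intrinsics" (3x3 intrinsics, pixels), "distortion" ([k1, k2, p1, p2, k3] as OpenCV has them; the pictures are not rectified), "R" (3x3) and "t" (3): a world point X has camera coordinates R X + t. Camera axes: x right, y down, z forward; pixel columns grow to the right and rows downward; lengths in mm; the calibration is good to about 2 mm. A picture is of the moment at which its call begins.
- workorder.finish_job(): hands the job in, once; it reports no verdict.
The state is a dict: "clock": time; "joint_positions": joint angles; "qvel": joint speeds; "joint_torque": joint torques, N m; "position": TCP position; "tool_rot": TCP orientation; "wrist_force": force on the tool from outside, world axes, zero at the start; "moment": the same for the moment, N m; "finger_gap": opening from 0.0 (shut) to 1.0 (fully open).
Only numpy, scipy, OpenCV 4.12 (cv2) and the standard library are available. Lean on these libraries where they do the work, as an engineer would, in place of code of your own. Each camera call takes 0.05 s, during which the arm holds its last target.

## Working session

There is one attempt and no reset: what is moved stays moved. The work goes in short steps, Python scripts to look and compute and a tool call to move; the robot and the scene stay as the last step left them, time stands still between calls to the robot, and variables do not carry over. Pictures are saved under pics/ and viewed, and the job is handed in when it is done.

Besides the shell and the picture viewer there is one more tool, called after "Emit:" as name(argument=value, ...), one argument or row to a line, values as JSON. send_rows: Moves the arm, as the interface text tells. Its arguments: {"type":"object","properties":{"deltas":{"type":"array"},"newtons":{"type":"number"}},"required":["deltas"]}

```bash
ls; mkdir -p pics; python3 - <<'E'
from rig import manip, imaging
import cv2
print(manip.get_state())
for n in ["scene","top","wrist"]:
    c=imaging.capture(n); cv2.imwrite(f"pics/{n}0.png",c["color"])
    import numpy as np
    np.savez(f"pics/{n}0.npz",**{k:np.asarray(v) for k,v in c.items()})
    print(n,c["intrinsics"],c["distortion"],c["R"],c["t"], (c["depth"]>0).mean())
E
```

```text
pics
{'clock': 0.0, 'joint_positions': array([-1.33021745e+00,  2.17777357e-01,  1.61496838e+00, -1.93101715e-05,
        1.31128484e+00, -1.12238660e-01]), 'qvel': array([0.00118727, 0.0009375 , 0.00027218, 0.00087726, 0.00023361,
       0.00109734]), 'joint_torque': array([-5.19875102e-04, -3.96848023e+01, -3.03851473e+01, -7.55166025e-05,
        9.83693171e-03,  3.46396277e-06]), 'position': array([ 215.75792373, -585.69198815,  229.93599658]), 'tool_rot': array([-0.12323576, -0.69607   , -0.12495523,  0.69619371]), 'wrist_force': array([-0.0853275 ,  0.34916169, -0.45001461]), 'moment': array([-0.00442998, -0.00357033,  0.01851161]), 'finger_gap': 0.9984630228187216}
scene [[375.6469437    0.         252.09770513]
 [  0.         375.6469437  190.47223435]
 [  0.           0.           1.        ]] [0.01974094 0.         0.         0.         0.        ] [[-0.75257108 -0.65842737 -0.01049638]
 [-0.49199385  0.57279224 -0.65563031]
 [ 0.43769718 -0.48824425 -0.75500909]] [470.98583493 298.02496344 886.74913324] 0.9961598714192709
top [[488.69232614   0.         256.15759021]
 [  0.         488.69232614 189.38403384]
 [  0.           0.           1.        ]] [-0.15568069  0.          0.          0.          0.        ] [[-0.01621497 -0.99976619 -0.01430555]
 [-0.98342661  0.01853067 -0.18035718]
 [ 0.1805801   0.01114397 -0.98349715]] [ 113.55298576  544.31799978 1290.20584181] 0.9959716796875
wrist [[265.79050201   0.         252.76411862]
 [  0.         265.79050201 191.41664033]
 [  0.           0.           1.        ]] [-0.04914223  0.          0.          0.          0.        ] [[ 0.34494133 -0.9386211  -0.00243012]
 [-0.90172283 -0.33209789  0.27677958]
 [-0.26059819 -0.09328143 -0.96093036]] [-623.9111233   -35.63315875  379.83595107] 0.99591064453125
```

View pics/scene0.png

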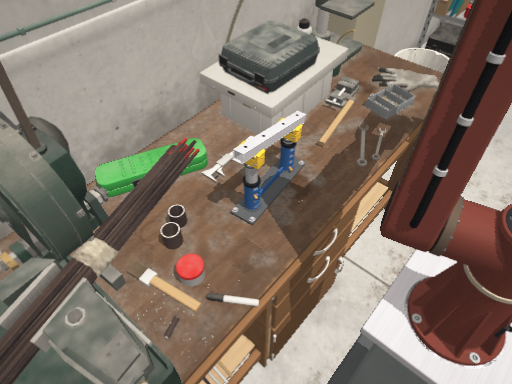

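View pics/top0.png

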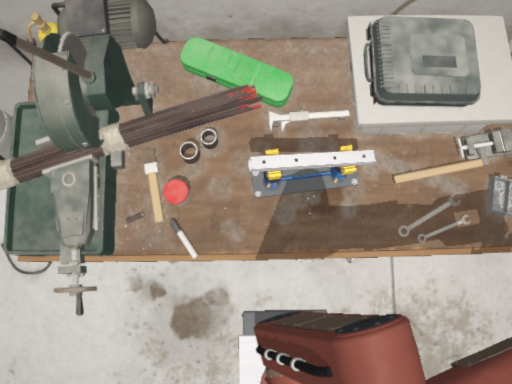

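The scene and top views show the bar at top px (248–375, 150–172), with yellow forks near (272,170) and (347,152), the red tin lid at (176,191) and the marker at (184,238). I'll zoom in next.

```bash
cat > h.py <<'E'
import numpy as np, cv2
def load(n): return dict(np.load(n))
def ray(c,uv):
    uv=np.asarray(uv,float).reshape(-1,1,2)
    p=cv2.undistortPoints(uv,c["intrinsics"],c["distortion"]).reshape(-1,2)
    d=np.c_[p,np.ones(len(p))]@c["R"]; o=-c["R"].T@c["t"]
    return o,d
def plane(c,uv,z):
    o,d=ray(c,uv); s=(z-o[2])/d[:,2]; return o+s[:,None]*d
def dep(c,mask):
    v,u=np.nonzero(mask&(c["depth"]>0)); o,d=ray(c,np.c_[u,v]); return o+d*c["depth"][v,u][:,None],np.c_[u,v]
def proj(c,X):
    r,_=cv2.Rodrigues(c["R"]); return cv2.projectPoints(np.asarray(X,float).reshape(-1,1,3),r,c["t"],c["intrinsics"],c["distortion"])[0].reshape(-1,2)
E
python3 - <<'E'
from h import *
t=load("pics/top0.npz"); s=load("pics/scene0.npz")
a=cv2.resize(t["color"][120:210,230:390],None,fx=5,fy=5,interpolation=cv2.INTER_CUBIC)
b=cv2.resize(s["color"][95:235,190:320],None,fx=4.2,fy=4.2,interpolation=cv2.INTER_CUBIC)
cv2.imwrite("pics/a.png",a);cv2.imwrite("pics/b.png",b)
for n,c in(("top",t),("scene",s)):
    hsv=cv2.cvtColor(c["color"],cv2.COLOR_BGR2HSV)
    P,uv=dep(c,np.ones(hsv.shape[:2],bool)); H=hsv.reshape(-1,3)[(c["depth"]>0).ravel()]
    roi=(P[:,0]>300)&(P[:,0]<800)&(P[:,1]>-250)&(P[:,1]<250)
    y=roi&(H[:,0]>20)&(H[:,0]<32)&(H[:,1]>180)&(P[:,2]>80)
    print(n,"yellow",[(q.round(0).tolist(),h.tolist()) for q,h in list(zip(P[y],uv[y]))[::25]])
    b=roi&(H[:,1]<60)&(H[:,2]>150)&(P[:,2]>120)
    print("bar n",b.sum(),P[b].min(0).round(),P[b].max(0).round())
    r=((H[:,0]<6)|(H[:,0]>175))&(H[:,1]>180)&(H[:,2]>120)&(P[:,2]<70)&(P[:,2]>35)&(P[:,0]>200)
    print("lid",P[r].mean(0).round(), r.sum())
E
```

```text
top yellow []
bar n 3119 [ 555. -250.  134.] [800. 120. 270.]
lid [nan nan nan] 0
scene yellow [([577.0, -147.0, 175.0], [298, 126]), ([569.0, -118.0, 172.0], [294, 133]), ([569.0, -118.0, 165.0], [294, 135]), ([582.0, -118.0, 150.0], [290, 137]), ([566.0, -117.0, 145.0], [294, 141]), ([543.0, 61.0, 226.0], [260, 157]), ([566.0, 73.0, 210.0], [250, 160]), ([543.0, 66.0, 216.0], [259, 161]), ([570.0, 73.0, 197.0], [249, 163]), ([542.0, 66.0, 203.0], [259, 165])]
bar n 1895 [ 552. -250.  135.] [800. 119. 267.]
lid [527. 344.  49.] 90<stdin>:15: RuntimeWarning: Mean of empty slice.
  ret = um.true_divide(
```

View pics/a.png

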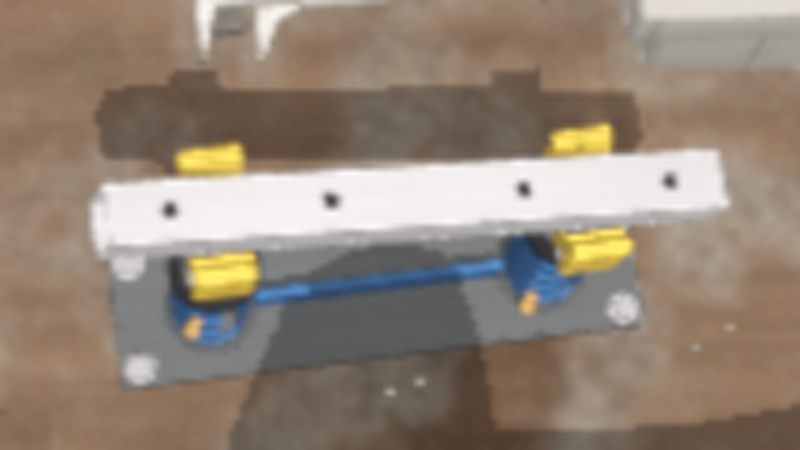

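View pics/b.png

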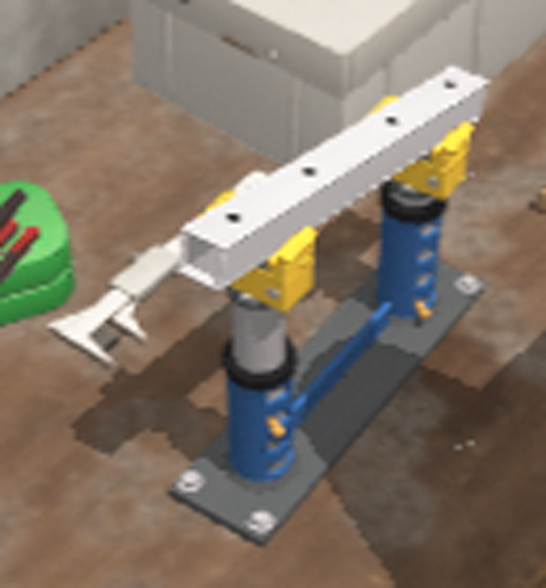

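```bash
python3 - <<'E'
from h import *
t=load("pics/top0.npz"); s=load("pics/scene0.npz")
hsv=cv2.cvtColor(t["color"],cv2.COLOR_BGR2HSV)
print(hsv[173,272],hsv[191,176],t["depth"][173,272],t["depth"][191,176],t["depth"][220,220])
print(plane(t,[[220,220]],0)); o,d=ray(t,[[220,220],[272,173],[176,191]]);print(o,o+d*np.array([[t["depth"][220,220]],[t["depth"][173,272]],[t["depth"][191,176]]]))
E
```

```text
[ 24 164 219] [  2 135 232] 1160.4867 1347.4401 1375.6272
[[469.54123671 208.0431464    0.        ]]
[ 304.15256689   89.06183563 1368.70986158] [[469.3386758  207.89742323   1.67633675]
 [551.37809303  63.64848937 233.85564002]
 [546.67200921 326.06000426  45.87452851]]
```

```bash
python3 - <<'E'
from h import *
t=load("pics/top0.npz"); s=load("pics/scene0.npz")
f=lambda a,o,k:np.array(a,float)/k+np.array(o)-0.5+0.5/k
# plate front corners z=10
L,R=plane(t,f([[125,388],[640,325]],(230,120),5),10); print("top corners",L,R,np.linalg.norm(L-R))
d=(L-R)/np.linalg.norm(L-R); n=np.array([d[1],-d[0],0]);print("yaw",np.degrees(np.arctan2(-d[0],d[1])),"origin",(L+R)/2+40*n)
C=plane(s,f([[262,544],[170,490],[484,285]],(190,95),4.2),10); print("scene corners FL,BL,FR",C,np.linalg.norm(C[0]-C[1]),np.linalg.norm(C[0]-C[2]),)
# yellow & bar from both
for nme,c in(("top",t),("scene",s)):
    hsv=cv2.cvtColor(c["color"],cv2.COLOR_BGR2HSV)
    P,uv=dep(c,np.ones(hsv.shape[:2],bool)); H=hsv.reshape(-1,3)[(c["depth"]>0).ravel()]
    roi=(P[:,0]>480)&(P[:,0]<700)&(P[:,1]>-200)&(P[:,1]<200)
    y=roi&(H[:,0]>18)&(H[:,0]<34)&(H[:,1]>120)&(H[:,2]>120)&(P[:,2]>120)
    for q in (P[y&(P[:,1]>0)],P[y&(P[:,1]<0)]):
        print(nme,"fork",len(q),np.percentile(q,[2,98],axis=0).round(1).tolist())
        tp=q[q[:,2]>np.percentile(q[:,2],97)-5]; print("  top",len(tp),tp.min(0).round(1),tp.max(0).round(1))
    b=roi&(H[:,1]<70)&(H[:,2]>140)&(P[:,2]>150)
    q=P[b]; u,_,v=np.linalg.svd(q-q.mean(0),full_matrices=False); a=v[0]*np.sign(v[0][1]); pr=(q-q.mean(0))@a
    e0,e1=pr.min(),pr.max(); print("bar",len(q),"mean",q.mean(0).round(1),"axis",a.round(4),"ends",(q.mean(0)+a*e0).round(1),(q.mean(0)+a*e1).round(1),"len",e1-e0,"slope",np.arcsin(a[2]),"yaw",np.degrees(np.arctan2(-a[0],a[1])))
E
```

```text
top corners [531.31114994 109.21100866  10.        ] [ 562.01714824 -184.13132877   10.        ] 294.94505464212665
yaw 5.975749441251266 origin [586.44679102 -33.29585924  10.        ]
scene corners FL,BL,FR [[ 529.04807698  110.88447485   10.        ]
 [ 607.19819522  117.86500274   10.        ]
 [ 560.94808222 -185.05336623   10.        ]] 78.46125636829234 297.65217304193425
top fork 173 [[543.9, 44.1, 192.5], [609.0, 76.8, 240.7]]
  top 65 [543.3  42.4 235.1] [609.2  76.9 241.5]
top fork 162 [[563.8, -144.7, 145.8], [628.8, -109.9, 190.3]]
  top 64 [ 563.6 -144.2  184.9] [ 630.6 -111.6  191.5]
bar 1949 mean [589.5 -40.  221.1] axis [-0.1918  0.9469  0.2581] ends [ 624.9 -214.6  173.5] [558.8 111.5 262.4] len 344.4370807448797 slope 0.2610999871439312 yaw 11.452117491542333
scene fork 216 [[541.6, 41.2, 190.0], [603.6, 73.8, 237.7]]
  top 40 [540.1  39.8 232.9] [608.4  72.2 238.3]
scene fork 170 [[561.5, -148.2, 141.1], [616.6, -113.3, 187.1]]
  top 32 [ 560.2 -148.4  182.2] [626.1 -77.  188.4]
bar 1315 mean [584.9 -27.  219.8] axis [-0.2202  0.9431  0.2493] ends [ 628.8 -215.   170.1] [552.3 112.7 256.8] len 347.55531133084594 slope 0.2519415729606025 yaw 13.145479031150089
```

```bash
python3 - <<'E'
from h import *
t=load("pics/top0.npz"); s=load("pics/scene0.npz")
O=np.array([585.5,-35,0]);a=np.radians(6.1);ex=np.array([np.cos(a),np.sin(a),0]);ey=np.array([-np.sin(a),np.cos(a),0])
for nme,c in(("top",t),("scene",s)):
    hsv=cv2.cvtColor(c["color"],cv2.COLOR_BGR2HSV)
    P,uv=dep(c,np.ones(hsv.shape[:2],bool)); H=hsv.reshape(-1,3)[(c["depth"]>0).ravel()]
    Q=np.c_[(P-O)@ex,(P-O)@ey,P[:,2]]
    b=(abs(Q[:,0])<30)&(abs(Q[:,1])<190)&(H[:,1]<70)&(H[:,2]>120)&(abs(Q[:,2]-(222+0.263*Q[:,1]))<25)
    q=Q[b]; up=q[q[:,2]>205+.26*q[:,1]+15]
    # top face plane
    A=np.c_[up[:,:2],np.ones(len(up))]; k=np.linalg.lstsq(A,up[:,2],rcond=None)[0]
    tf=up[abs(A@k-up[:,2])<3]; A=np.c_[tf[:,:2],np.ones(len(tf))]; k=np.linalg.lstsq(A,tf[:,2],rcond=None)[0]; tf=tf[abs(np.c_[tf[:,:2],np.ones(len(tf))]@k-tf[:,2])<2.5]
    print(nme,"plane",k.round(3),"y",tf[:,1].min(),tf[:,1].max(),"n",len(tf))
    for y0 in range(-150,120,40):
        w=tf[abs(tf[:,1]-y0)<10]; print(y0,w[:,0].min().round(1),w[:,0].max().round(1),w[:,2].mean().round(1))
    r=((H[:,0]<8)|(H[:,0]>172))&(H[:,1]>110)&(H[:,2]>120)&(P[:,2]<60)&(P[:,2]>40)&(abs(P[:,1]-330)<60)&(abs(P[:,0]-540)<80); p=P[r]; print("lid",r.sum(),p.min(0).round(),p.max(0).round())
    m=(H[:,1]<50)&(H[:,2]>190)&(P[:,2]<30)&(P[:,0]>400)&(P[:,0]<530)&(P[:,1]>200)&(P[:,1]<330); print("marker",P[m].min(0).round(),P[m].max(0).round())
E
```

```text
top plane [6.00000e-03 2.63000e-01 2.26587e+02] y -159.40322274144856 147.5435386457643 n 1162
-150 -14.0 15.4 187.5
-110 -14.2 14.7 197.6
-70 -14.3 14.5 208.3
-30 -14.2 15.7 218.8
10 -14.5 15.7 229.3
50 -15.0 15.5 240.0
90 -14.6 15.5 250.0
lid 486 [512. 292.  42.] [580. 362.  60.]
marker [402. 293.   9.] [439. 327.  23.]
scene plane [3.50000e-02 2.63000e-01 2.26531e+02] y -161.9572869614858 147.79999807690146 n 678
-150 -17.9 11.8 187.0
-110 -17.2 12.8 197.5
-70 -17.0 12.5 208.1
-30 -16.3 13.5 218.7
10 -17.3 14.1 229.1
50 -17.4 13.5 239.7
90 -18.5 13.1 250.3
lid 600 [510. 292.  40.] [580. 361.  55.]
marker [ 400.  201. -830.] [492. 329.  21.]
```

```bash
cat >> h.py <<'E'
from scipy.spatial.transform import Rotation as Ro
O=np.array([585.,-35,0]);YAW=6.1;_a=np.radians(YAW);ex=np.array([np.cos(_a),np.sin(_a),0]);ey=np.array([-np.sin(_a),np.cos(_a),0])
def W(x,y,z): return O+x*ex+y*ey+np.array([0,0,z])
def info(targ=None,ydir=None):
    from rig import manip
    s=manip.get_state(); q=s["tool_rot"]; R=Ro.from_quat([q[1],q[2],q[3],q[0]]).as_matrix()
    print("t",round(s["clock"],2),"pos",s["position"].round(1),"q",s["joint_positions"].round(3),"gap",round(s["finger_gap"]*85.4,1),"F",s["wrist_force"].round(1),"M",s["moment"].round(2))
    print("toolx",R[:,0].round(3),"tooly",R[:,1].round(3),"yaw of tooly",np.degrees(np.arctan2(R[1,1],R[0,1])).round(2))
    if targ is not None: print("target",np.round(targ,1),"delta tool",(R.T@(np.asarray(targ)-s["position"])).round(1))
    if ydir is not None:
        # spin s (deg) about tool x
        y=R.T@ydir; a=np.degrees(np.arctan2(y[2],y[1])); print("spin",a.round(2),"or",((a+360)%360-180).round(2))
    return s,R
E
python3 - <<'E'
from h import *
info(W(0,-3,320),ex)
E
```

```text
t 0.15 pos [ 215.8 -585.9  230.2] q [-1.33   0.218  1.615  0.     1.311 -0.112] gap 85.2 F [-0.1  0.3  0.1] M [ 0.05 -0.07  0.  ]
toolx [-0.     0.002 -1.   ] tooly [ 0.345 -0.938 -0.002] yaw of tooly -69.79
target [585.3 -38.  320. ] delta tool [ -88.9 -386.7 -536.1]
spin -75.89 or 104.11
```

Emit:
send_rows(
  deltas=[
    [80,-50,-10,-14,-2],
    [80,-89,-40,-55,-8],
    [80,-89,-76,-105,-15],
    [80,-89,-112,-155,-22],
    [80,-89,-148,-205,-29],
    [80,-89,-184,-255,-36],
    [80,-89,-220,-305,-43],
    [80,-89,-256,-355,-50],
    [80,-89,-292,-405,-57],
    [80,-89,-328,-455,-64],
    [80,-89,-364,-505,-71],
    [80,-89,-387,-536,-76],
  ],
  newtons=40,
)

```text
clock: 1.65
position: [586.0, -34.9, 319.6]
tool_rot: [0.527, 0.471, 0.528, -0.47]
wrist_force: [0.3, -0.3, 0.6]
finger_gap: 0.937
```

```bash
python3 - <<'E'
from h import *
info(W(0,-3,199),ex)
from rig import imaging
c=imaging.capture("wrist"); cv2.imwrite("pics/w1.png",c["color"])
E
```

```text
t 1.65 pos [586.  -34.9 319.6] q [-0.18   0.079  1.604  0.002  1.46  -0.294] gap 80.0 F [ 0.3 -0.3  0.6] M [-0.03 -0.02 -0.02]
toolx [-0.001  0.002 -1.   ] tooly [ 0.994  0.114 -0.001] yaw of tooly 6.52
target [585.3 -38.  199. ] delta tool [120.6  -0.9   3.2]
spin 0.42 or -179.58
```

View pics/w1.png

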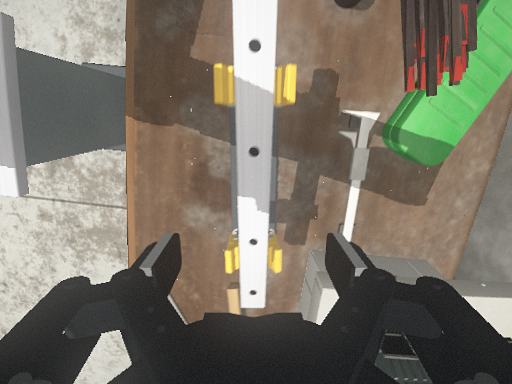

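The wrist view shows the bar centred at column ~254 between the open fingers (tips at 180 and 328). I'll descend and grip.

Emit:
send_rows(
  deltas=[
    [80,40,0,3,0],
    [80,80,0,3,0],
    [80,110,0,3,0],
    [80,122,0,3,0],
    [80,122,0,3,0],
    [50,122,0,3,0],
    [20,122,0,3,0],
    [20,122,0,3,0],
    [20,122,0,3,0],
    [20,122,0,3,0],
  ],
  newtons=40,
)

```text
clock: 2.95
position: [588.5, -34.2, 198.8]
tool_rot: [0.528, 0.472, 0.529, -0.468]
wrist_force: [-2.8, -0.7, 6.0]
finger_gap: 0.342
```

```bash
python3 - <<'E'
from h import *
info(W(-100,-3,280),ex)
E
```

```text
t 2.95 pos [588.5 -34.2 198.8] q [-0.18   0.171  1.731  0.006  1.239 -0.3  ] gap 29.2 F [-2.8 -0.7  6. ] M [-0.19  0.5  -0.12]
toolx [ 0.002  0.005 -1.   ] tooly [0.993 0.117 0.003] yaw of tooly 6.75
target [485.9 -48.6 280. ] delta tool [ -81.5 -103.4    1.8]
spin 0.65 or -179.35
```

Emit:
send_rows(
  deltas=[
    [20,-20,0,0,0],
    [20,-45,0,0,0],
    [20,-70,0,0,0],
    [20,-85,0,0,0],
    [20,-85,-25,0,0],
    [20,-85,-50,0,0],
    [20,-85,-75,1,0],
    [20,-85,-95,2,0],
    [20,-85,-103,2,0],
    [20,-85,-103,2,0],
  ],
)

```text
clock: 4.2
position: [486.0, -48.6, 283.0]
tool_rot: [0.528, 0.472, 0.529, -0.468]
wrist_force: [0.0, -0.1, -3.6]
finger_gap: 0.344
```

```bash
python3 - <<'E'
from h import *
info(W(-100,-3,20),ex)
from rig import imaging
c=imaging.capture("scene"); cv2.imwrite("pics/s1.png",c["color"])
E
```

```text
t 4.2 pos [486.  -48.6 283. ] q [-0.247 -0.122  1.869  0.006  1.395 -0.366] gap 29.4 F [ 0.  -0.1 -3.6] M [ 0.02  0.01 -0.02]
toolx [ 0.002  0.006 -1.   ] tooly [0.993 0.117 0.003] yaw of tooly 6.73
target [485.9 -48.6  20. ] delta tool [263.   -0.8   1.4]
spin 0.63 or -179.37
```

View pics/s1.png

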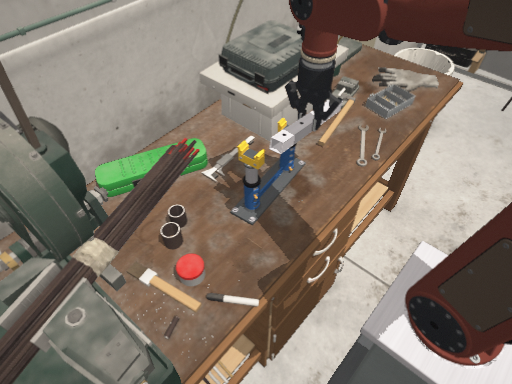

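The bar is held and clear of the forks (its end is at px (283,140)), and the wrist carries −3.6 N. I'll lower it.

Emit:
send_rows(
  deltas=[
    [20,40,0,0,0],
    [20,85,0,0,0],
    [20,130,0,0,0],
    [20,175,0,0,0],
    [20,210,0,0,0],
    [20,230,0,0,0],
    [20,238,0,0,0],
    [20,244,0,0,0],
    [20,250,0,0,0],
    [20,250,0,0,0],
  ],
  newtons=20,
)

```text
clock: 5.5
position: [488.5, -47.5, 34.0]
tool_rot: [0.529, 0.472, 0.528, -0.467]
wrist_force: [0.2, 1.5, -1.4]
finger_gap: 0.344
```

```bash
python3 - <<'E'
from h import *
info(W(-100,-3,4),ex)
E
```

```text
t 5.5 pos [488.5 -47.5  34. ] q [-0.244  0.204  2.054  0.008  0.88  -0.367] gap 29.4 F [ 0.2  1.5 -1.4] M [-0.2  -0.07  0.05]
toolx [ 0.005  0.005 -1.   ] tooly [0.993 0.118 0.006] yaw of tooly 6.79
target [485.9 -48.6   4. ] delta tool [30.  -2.9  0.9]
spin 0.69 or -179.31
```

Contact with the bench is gentle and the bar pivots. I'll continue down, then open.

Emit:
send_rows(
  deltas=[
    [20,7,0,0,0],
    [20,14,0,0,0],
    [20,20,0,0,0],
    [20,25,0,0,0],
    [20,29,0,0,0],
    [20,29,0,0,0],
    [42,28,0,0,0],
    [45,28,0,0,0],
    [45,28,0,0,0],
  ],
  newtons=20,
)

```text
clock: 6.62
position: [489.0, -47.5, 6.4]
tool_rot: [0.529, 0.472, 0.528, -0.467]
wrist_force: [0.7, 0.2, -0.3]
finger_gap: 0.527
```

```bash
python3 - <<'E'
from h import *
info(W(0,-95,270),-ey)
from rig import imaging
for n in("scene","top"):
    c=imaging.capture(n); cv2.imwrite(f"pics/{n}2.png",c["color"]); np.savez(f"pics/{n}2.npz",**{k:np.asarray(v) for k,v in c.items()})
E
```

```text
t 6.62 pos [489.  -47.5   6.4] q [-0.244  0.258  2.057  0.008  0.822 -0.367] gap 45.0 F [ 0.7  0.2 -0.3] M [0.02 0.05 0.03]
toolx [ 0.006  0.005 -1.   ] tooly [0.993 0.118 0.006] yaw of tooly 6.77
target [ 595.1 -129.5  270. ] delta tool [-263.4   97.4   92.8]
spin 90.67 or -89.33
```

View pics/scene2.png

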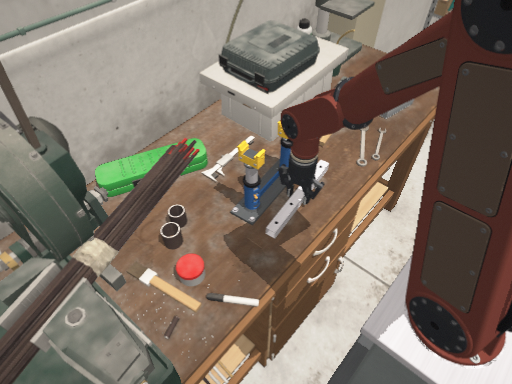

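The bar lies flat in front of the stand, from px (270,232) to (325,168). I'll go up and over to the right fork, turning the jaws along the stand.

Emit:
send_rows(
  deltas=[
    [45,-40,0,0,0],
    [60,-95,0,0,0],
    [80,-150,0,0,8],
    [80,-205,10,10,18],
    [80,-250,30,28,28],
    [80,-264,50,47,38],
    [80,-264,70,66,48],
    [80,-264,85,80,58],
    [80,-264,95,90,68],
    [80,-264,97,93,78],
    [80,-264,97,93,86],
    [80,-264,97,93,90],
  ],
)

```text
clock: 8.22
position: [594.4, -129.6, 270.1]
tool_rot: [0.039, 0.708, 0.042, -0.704]
wrist_force: [-0.6, 0.6, 0.3]
finger_gap: 0.939
```

```bash
python3 - <<'E'
from h import *
info(W(0,-95,143),-ey)
from rig import imaging
for n in("wrist","scene","top"):
    c=imaging.capture(n); cv2.imwrite(f"pics/{n}3.png",c["color"]); np.savez(f"pics/{n}3.npz",**{k:np.asarray(v) for k,v in c.items()})
E
```

```text
t 8.22 pos [ 594.4 -129.6  270.1] q [-0.333  0.151  1.617  0.006  1.371  1.121] gap 80.2 F [-0.6  0.6  0.3] M [0.02 0.01 0.01]
toolx [ 0.005  0.005 -1.   ] tooly [ 0.115 -0.993 -0.004] yaw of tooly -83.38
target [ 595.1 -129.5  143. ] delta tool [127.1   0.5   0. ]
spin 0.51 or -179.49
```

View pics/wrist3.png

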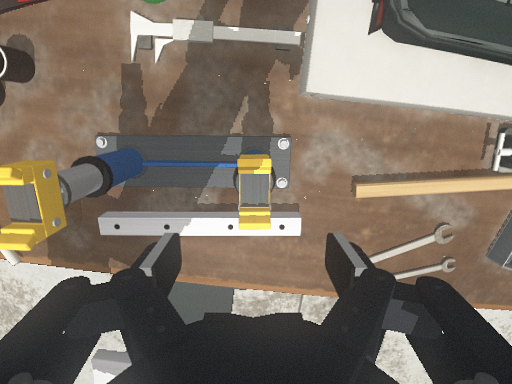

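View pics/scene3.png

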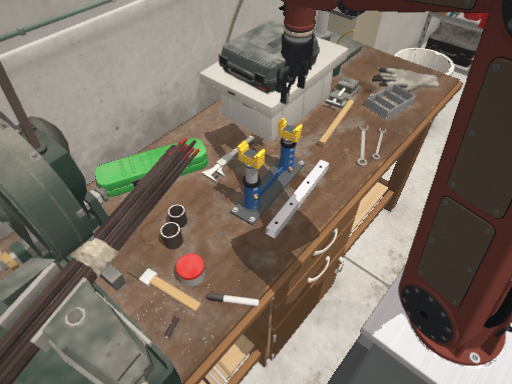

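The wrist view shows the jack fork centred at column ~255 between the fingertips (180/328). In the scene view both forks are free and the bar is on the bench. Now I'll measure the fork axis with the cheek tops exposed.

```bash
python3 - <<'E'
from h import *
for n in("wrist","scene","top"):
    c=load(f"pics/{n}3.npz"); hsv=cv2.cvtColor(c["color"],cv2.COLOR_BGR2HSV)
    P,uv=dep(c,np.ones(hsv.shape[:2],bool)); H=hsv.reshape(-1,3)[(c["depth"]>0).ravel()]
    for sy,ft in((-95,186),(95,236)):
        Q=np.c_[(P-O)@ex,(P-O)@ey-sy,P[:,2]]
        y=(H[:,0]>18)&(H[:,0]<34)&(H[:,1]>120)&(H[:,2]>120)&(abs(Q[:,0])<50)&(abs(Q[:,1])<30)&(Q[:,2]>ft-10)
        if y.sum()<10: continue
        q=Q[y]; print(n,sy,len(q),"x",q[:,0].min().round(1),q[:,0].max().round(1),"y",q[:,1].min().round(1),q[:,1].max().round(1),"z",np.percentile(q[:,2],90).round(1))
    Q=np.c_[(P-O)@ex,(P-O)@ey,P[:,2]]
    b=(H[:,1]<60)&(H[:,2]>140)&(abs(Q[:,0]+100)<35)&(abs(Q[:,1])<200)&(Q[:,2]>20)&(Q[:,2]<45)
    q=Q[b]; 
    if len(q)<50: continue
    k=np.polyfit(q[:,1],q[:,0],1); print(n,"bar",len(q),"x",q[:,0].min(),q[:,0].max(),"y",q[:,1].min(),q[:,1].max(),"z",np.median(q[:,2]),k)
E
```

```text
wrist -95 1048 x -31.4 34.4 y -15.5 14.2 z 187.1
wrist 95 1148 x -31.7 34.4 y -18.0 13.5 z 236.8
wrist bar 3359 x -113.09921974775047 -79.62239628923588 y -169.61548546913968 150.05914440209938 z 30.641912575802337 [-4.74033347e-03 -9.61635794e+01]
scene -95 90 x -34.3 31.6 y -15.0 16.1 z 187.0
scene 95 122 x -33.7 32.3 y -16.3 15.8 z 236.9
scene bar 890 x -115.77039375977726 -81.69083010430208 y -171.58942727489963 150.0204343857005 z 30.38848230132902 [-5.19221295e-03 -1.00029425e+02]
top 95 147 x -32.0 34.7 y -14.6 15.0 z 239.0
top bar 802 x -114.21352645785333 -81.5288099537157 y -59.487191391359644 151.0539769917528 z 31.09492428317253 [-2.03289001e-02 -9.70227548e+01]
```

Emit:
send_rows(
  deltas=[
    [80,40,0,0.5,0.5],
    [80,80,0,0.5,0.5],
    [80,110,0,0.5,0.5],
    [80,128,0,0.5,0.5],
    [80,128,0,0.5,0.5],
    [55,128,0,0.5,0.5],
    [40,128,0,0.5,0.5],
    [20,128,0,0.5,0.5],
    [20,128,0,0.5,0.5],
    [20,128,0,0.5,0.5],
  ],
  newtons=60,
)

```text
clock: 9.62
position: [595.6, -130.3, 144.1]
tool_rot: [0.039, 0.709, 0.04, -0.703]
wrist_force: [-1.4, -3.2, 6.4]
finger_gap: 0.34
```

```bash
python3 - <<'E'
from h import *
info(W(0.5,-95,142),-ey)
E
```

```text
t 9.62 pos [ 595.6 -130.3  144.1] q [-0.333  0.267  1.726  0.005  1.143  1.125] gap 29.1 F [-1.4 -3.2  6.4] M [-0.52  0.24  0.01]
toolx [ 0.008  0.002 -1.   ] tooly [ 0.111 -0.994 -0.001] yaw of tooly -83.64
target [ 595.6 -129.4  142. ] delta tool [ 2.1 -0.8 -0. ]
spin 0.25 or -179.75
```

Emit:
send_rows(
  deltas=[
    [20,0,0,0,-8],
    [20,0,0,0,-17],
    [20,0,0,0,-26],
    [20,0,0,0,-35],
    [20,0,0,0,-44],
    [20,0,0,0,-52],
    [20,0,0,0,-58],
    [20,0,0,0,-58],
    [20,0,0,0,-58],
  ],
)

```text
clock: 10.75
position: [595.8, -130.7, 144.2]
tool_rot: [0.377, 0.602, 0.375, -0.596]
wrist_force: [3.4, -5.0, 0.4]
finger_gap: 0.339
```

```bash
python3 - <<'E'
from h import *
info(W(0.5,-95,142),-ey)
E
```

```text
t 10.75 pos [ 595.8 -130.7  144.2] q [-0.333  0.267  1.725  0.005  1.142  0.114] gap 28.9 F [ 3.4 -5.   0.4] M [-0.09  0.41  0.06]
toolx [ 0.008  0.002 -1.   ] tooly [ 0.901 -0.435  0.007] yaw of tooly -25.75
target [ 595.6 -129.4  142. ] delta tool [ 2.2 -0.8 -1.1]
spin 58.15 or -121.85
```

Emit:
send_rows(
  deltas=[
    [20,-10,0,0,0],
    [20,-22,0,0,0],
    [20,-34,0,0,0],
    [20,-44,0,0,0],
    [20,-51,0,0,0],
    [20,-54,0,0,0],
    [20,-54,0,0,0],
    [20,-54,0,0,0],
  ],
)

```text
clock: 11.75
position: [595.8, -130.8, 197.5]
tool_rot: [0.377, 0.602, 0.374, -0.596]
wrist_force: [4.3, -3.4, -1.8]
finger_gap: 0.338
```

```bash
python3 - <<'E'
from h import *
info(W(0.5,-95,196),-ey)
from rig import imaging
for n in("scene","wrist"):
    c=imaging.capture(n); cv2.imwrite(f"pics/{n}4.png",c["color"]); np.savez(f"pics/{n}4.npz",**{k:np.asarray(v) for k,v in c.items()})
    hsv=cv2.cvtColor(c["color"],cv2.COLOR_BGR2HSV)
    P,uv=dep(c,np.ones(hsv.shape[:2],bool)); H=hsv.reshape(-1,3)[(c["depth"]>0).ravel()]
    for sy in(-95,95):
        Q=np.c_[(P-O)@ex,(P-O)@ey-sy,P[:,2]]
        y=(H[:,0]>18)&(H[:,0]<34)&(H[:,1]>120)&(H[:,2]>120)&(abs(Q[:,0])<50)&(abs(Q[:,1])<50)&(Q[:,2]>120)
        if y.sum()<5: continue
        q=Q[y]; print(n,sy,len(q),np.percentile(q,[2,90,98],axis=0).round(1).tolist())
cv2.imwrite("pics/s4.png",cv2.resize(load("pics/scene4.npz")["color"][80:230,190:350],None,fx=4,fy=4,interpolation=cv2.INTER_CUBIC))
E
```

```text
t 11.75 pos [ 595.8 -130.8  197.5] q [-0.334  0.21   1.687  0.005  1.237  0.116] gap 28.9 F [ 4.3 -3.4 -1.8] M [0.01 0.14 0.  ]
toolx [ 0.009  0.002 -1.   ] tooly [ 0.9   -0.436  0.007] yaw of tooly -25.85
target [ 595.6 -129.4  196. ] delta tool [ 1.5 -0.8 -1.1]
spin 58.05 or -121.95
scene -95 181 [[-29.0, -19.8, 193.4], [20.4, 31.6, 238.2], [25.4, 33.5, 240.3]]
scene 95 369 [[-32.4, -13.7, 191.0], [24.6, 14.6, 235.5], [29.2, 15.4, 237.6]]
wrist -95 4745 [[-20.1, -25.1, 198.5], [24.8, 29.4, 239.9], [28.6, 32.1, 240.9]]
```

View pics/s4.png

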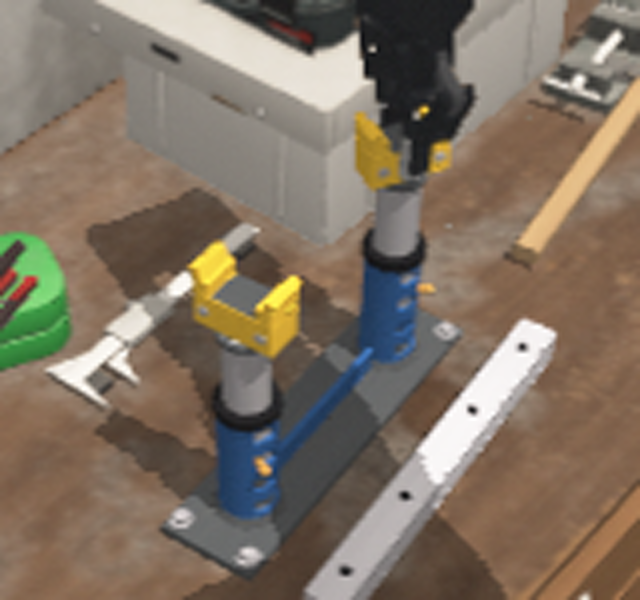

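The jack fork stands at crop px (400,155), turned, with its cheek tops at ~240 mm against ~237 mm on the left. That is the wanted +3 mm, so I'll turn it back clockwise.

Emit:
send_rows(
  deltas=[
    [20,0,0,0,9],
    [20,0,0,0,18],
    [20,0,0,0,27],
    [20,0,0,0,36],
    [20,0,0,0,45],
    [20,0,0,0,53],
    [20,0,0,0,58],
    [20,0,0,0,60],
    [20,0,0,0,60],
  ],
)

```text
clock: 12.98
position: [595.2, -130.4, 196.4]
tool_rot: [0.026, 0.709, 0.027, -0.704]
wrist_force: [1.0, -1.2, -3.5]
finger_gap: 0.331
```

```bash
python3 - <<'E'
from h import *
info(W(0.5,-95,194),-ey)
E
```

```text
t 12.97 pos [ 595.2 -130.4  196.4] q [-0.333  0.211  1.688  0.005  1.236  1.161] gap 28.3 F [ 1.  -1.2 -3.5] M [-0.4  -0.06  1.15]
toolx [ 0.007  0.002 -1.   ] tooly [ 0.075 -0.997 -0.001] yaw of tooly -85.7
target [ 595.6 -129.4  194. ] delta tool [ 2.4 -0.9 -0.4]
spin -1.81 or 178.19
```

Torque of 1.15 N m says it is on the hard stop. I'll relax the twist slightly, lower 2 mm and release.

Emit:
send_rows(
  deltas=[
    [20,1.5,0,0,-1.5],
    [20,2,0,0,-1.5],
    [35,2,0,0,-1.5],
    [50,2,0,0,-1.5],
    [65,2,0,0,-1.5],
    [75,2,0,0,-1.5],
    [75,-30,0,0,-1.5],
    [75,-70,0,0,-1.5],
    [75,-110,0,0,-1.5],
    [75,-110,0,0,-1.5],
  ],
)

```text
clock: 14.22
position: [596.8, -131.3, 311.9]
tool_rot: [0.036, 0.712, 0.035, -0.7]
wrist_force: [-0.4, -0.3, -0.3]
finger_gap: 0.875
```

```bash
python3 - <<'E'
from h import *
from rig import imaging
info(W(-98,-9,320),ex)
for n in("scene","wrist"):
    c=imaging.capture(n); cv2.imwrite(f"pics/{n}5.png",c["color"]); np.savez(f"pics/{n}5.npz",**{k:np.asarray(v) for k,v in c.items()})
    hsv=cv2.cvtColor(c["color"],cv2.COLOR_BGR2HSV)
    P,uv=dep(c,np.ones(hsv.shape[:2],bool)); H=hsv.reshape(-1,3)[(c["depth"]>0).ravel()]
    for sy in(-95,95):
        Q=np.c_[(P-O)@ex,(P-O)@ey-sy,P[:,2]]
        y=(H[:,0]>18)&(H[:,0]<34)&(H[:,1]>120)&(H[:,2]>120)&(abs(Q[:,0])<50)&(abs(Q[:,1])<50)&(Q[:,2]>120)
        if y.sum()<5: continue
        q=Q[y]; print(n,sy,len(q),np.percentile(q,[2,90,98],axis=0).round(1).tolist())
        tp=q[q[:,2]>230]; 
        f=tp[tp[:,0]>10].mean(0)-tp[tp[:,0]<-10].mean(0); print(" twist deg approx",np.degrees(np.arctan2(f[1],f[0])).round(1), (tp[:,0].min()+tp[:,0].max())/2)
    Q=np.c_[(P-O)@ex,(P-O)@ey,P[:,2]]
    b=(H[:,1]<60)&(H[:,2]>140)&(abs(Q[:,0]+98)<25)&(abs(Q[:,1])<200)&(Q[:,2]>25)&(Q[:,2]<45)
    q=Q[b]
    for y0 in(-120,-60,0,60,120):
        w=q[abs(q[:,1]-y0)<10]; print(y0,w[:,0].min().round(1),w[:,0].max().round(1)) if len(w) else 0
cv2.imwrite("pics/s5.png",cv2.resize(load("pics/scene5.npz")["color"][80:230,190:350],None,fx=4,fy=4,interpolation=cv2.INTER_CUBIC))
E
```

```text
t 14.22 pos [ 596.8 -131.3  311.9] q [-0.334  0.124  1.57   0.005  1.432  1.135] gap 74.7 F [-0.4 -0.3 -0.3] M [-0.02  0.04  0.04]
toolx [ 0.017 -0.001 -1.   ] tooly [ 0.101 -0.995  0.003] yaw of tooly -84.21
target [488.5 -54.4 320. ] delta tool [-10.  -87.5  99.9]
spin -90.31 or 89.69
scene -95 312 [[-33.0, -13.5, 190.5], [25.0, 15.2, 234.9], [28.6, 16.1, 237.1]]
 twist deg approx -1.0 -2.4708978001490873
scene 95 372 [[-32.8, -14.1, 191.7], [25.3, 14.6, 235.1], [29.6, 15.2, 237.4]]
 twist deg approx -0.2 -0.885408524061619
-120 -112.9 -83.2
-60 -113.5 -83.1
0 -114.3 -83.7
60 -114.0 -86.0
120 -115.2 -85.7
wrist -95 1507 [[-30.9, -15.2, 197.0], [32.0, 10.9, 236.6], [33.9, 13.5, 237.5]]
 twist deg approx 0.6 0.9559744182805048
wrist 95 2626 [[-29.2, -17.0, 191.4], [31.9, 6.6, 236.4], [33.6, 11.5, 237.6]]
 twist deg approx 0.3 1.4198316273487261
-120 -109.1 -80.5
-60 -111.0 -81.0
0 -112.6 -81.9
60 -112.2 -83.1
120 -112.1 -84.1
```

View pics/s5.png

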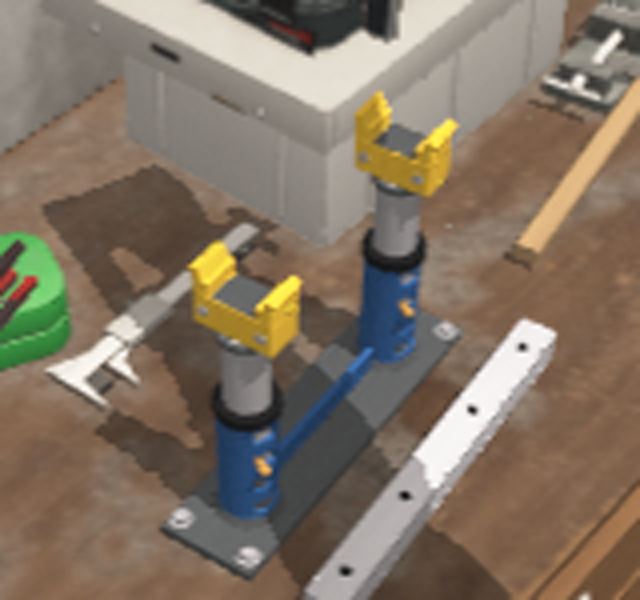

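View pics/wrist5.png

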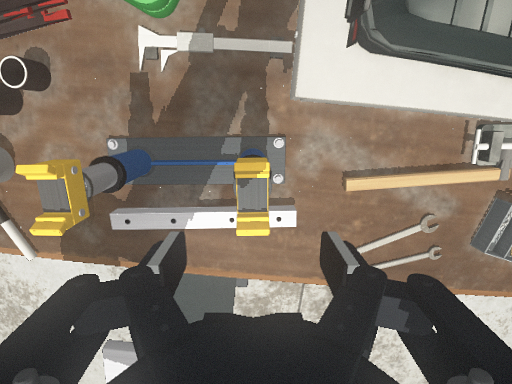

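The forks are level (both cheek tops ~237 mm), the twist is ~0°, and the right pin sits in a notch at crop px (405,307). The bar lies at stand x ≈ −97, y ≈ −10. I'll go back to it.

Emit:
send_rows(
  deltas=[
    [75,0,-8,9,-7],
    [75,0,-20,22,-15],
    [75,5,-32,36,-24],
    [75,10,-44,50,-33],
    [75,10,-56,64,-42],
    [75,10,-68,78,-51],
    [75,10,-78,90,-60],
    [75,10,-84,96,-69],
    [75,10,-86.5,99,-78],
    [75,10,-86.5,99,-86],
    [75,10,-86.5,99,-90],
    [75,10,-86.5,99,-90],
  ],
)

```text
clock: 15.82
position: [486.3, -54.1, 293.9]
tool_rot: [0.525, 0.476, 0.524, -0.472]
wrist_force: [0.0, 0.3, 0.2]
finger_gap: 0.879
```

```bash
python3 - <<'E'
from h import *
from rig import imaging
info(W(-97,-10,60),ex)
c=imaging.capture("wrist"); cv2.imwrite("pics/wrist6.png",c["color"])
E
```

```text
t 15.82 pos [486.3 -54.1 293.9] q [-0.257 -0.129  1.855  0.004  1.412 -0.358] gap 75.1 F [0.  0.3 0.2] M [-0.   -0.03 -0.02]
toolx [ 0.005  0.003 -1.   ] tooly [0.995 0.1   0.005] yaw of tooly 5.74
target [489.6 -55.3  60. ] delta tool [233.9   2.1   2. ]
spin -0.36 or 179.64
```

View pics/wrist6.png

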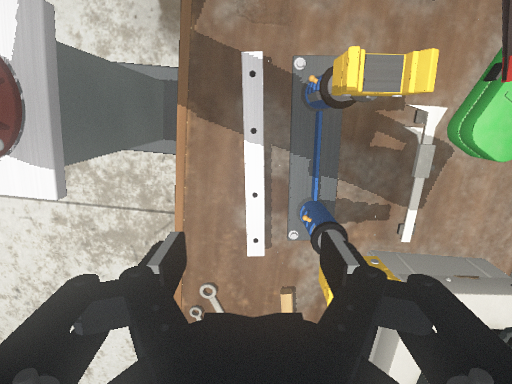

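The bar is at columns 243–265, aligned with the jaws. I'll descend with a narrower opening to stay clear of the base plate.

Emit:
send_rows(
  deltas=[
    [58,40,1,1,-0.5],
    [58,90,2,2,-0.8],
    [58,140,2,2,-0.8],
    [58,190,2,2,-0.8],
    [58,235,2,2,-0.8],
    [58,265,2,2,-0.8],
    [58,282,2,2,-0.8],
    [58,289,2,2,-0.8],
    [58,289,2,2,-0.8],
  ],
)

```text
clock: 17.0
position: [490.6, -55.3, 5.6]
tool_rot: [0.528, 0.473, 0.527, -0.469]
wrist_force: [-0.1, -0.1, 0.4]
finger_gap: 0.679
```

```bash
python3 - <<'E'
from h import *
info(W(-97,-10,4),ex)
E
```

```text
t 17.0 pos [490.6 -55.3   5.6] q [-0.257  0.264  2.052  0.005  0.821 -0.374] gap 58.0 F [-0.1 -0.1  0.4] M [0.   0.01 0.  ]
toolx [ 0.006  0.003 -1.   ] tooly [0.994 0.113 0.006] yaw of tooly 6.5
target [489.6 -55.3   4. ] delta tool [ 1.5 -1.  -0.2]
spin 0.41 or -179.59
```

Emit:
send_rows(
  deltas=[
    [45,0,-1,0,0],
    [20,0,-1,0,0],
    [20,0,-1,0,0],
    [20,0,-1,0,0],
    [20,0,-1,0,0],
    [20,-20,-1,0,0],
    [20,-60,-1,0,0],
    [20,-110,-1,0,0],
    [20,-160,-1,0,0],
    [20,-210,-1,0,0],
    [20,-255,-1,0,0],
    [20,-260,-1,0,0],
  ],
  newtons=60,
)

```text
clock: 18.5
position: [490.0, -56.6, 268.7]
tool_rot: [0.531, 0.474, 0.524, -0.468]
wrist_force: [0.3, -0.3, -4.2]
finger_gap: 0.336
```

```bash
python3 - <<'E'
from h import *
from rig import imaging
info(W(0.3,0,265),ex)
for n in("scene","top"):
    c=imaging.capture(n); cv2.imwrite(f"pics/{n}7.png",c["color"])
    hsv=cv2.cvtColor(c["color"],cv2.COLOR_BGR2HSV)
    P,uv=dep(c,np.ones(hsv.shape[:2],bool)); H=hsv.reshape(-1,3)[(c["depth"]>0).ravel()]
    Q=np.c_[(P-O)@ex,(P-O)@ey,P[:,2]]
    b=(H[:,1]<60)&(H[:,2]>140)&(abs(Q[:,0]+98)<30)&(abs(Q[:,1])<200)&(Q[:,2]>275)&(Q[:,2]<305)
    q=Q[b]; print(n,len(q),"y",q[:,1].min(),q[:,1].max())
    for y0 in(-150,-120,-60,60,120):
        w=q[abs(q[:,1]-y0)<10]; print(y0,w.min(0).round(1),w.max(0).round(1)) if len(w) else 0
E
```

```text
t 18.5 pos [490.  -56.6 268.7] q [-0.26  -0.109  1.883  0.004  1.355 -0.374] gap 28.7 F [ 0.3 -0.3 -4.2] M [-0.04 -0.04  0.04]
toolx [ 0.013  0.001 -1.   ] tooly [0.993 0.113 0.013] yaw of tooly 6.51
target [585.3 -35.  265. ] delta tool [  5.   97.1 -10.7]
spin 0.41 or -179.59
scene 866 y -172.2399034724067 151.4256020770528
-150 [-112.5 -159.6  277.1] [ -82.6 -140.3  295.4]
-120 [-111.  -129.8  290. ] [-101.9 -121.9  293.8]
-60 [-112.9  -69.   289.7] [-83.9 -51.3 293.8]
60 [-113.8   50.1  289.2] [-85.2  69.9 294.1]
120 [-115.4  110.3  275.2] [-85.3 130.  295.2]
top 947 y -168.48288789558575 150.66302100108962
-150 [-111.4 -159.8  276.6] [ -80.4 -140.2  296. ]
-60 [-112.2  -68.9  279.2] [-100.7  -56.6  294.7]
60 [-114.2   50.1  277.5] [-83.4  69.4 295.7]
120 [-114.6  110.2  277.8] [-84.5 130.  295.8]
```

View pics/scene7.png

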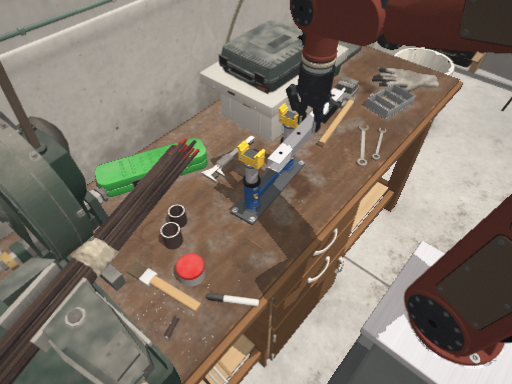

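The bar is level in the grip (top ~294 mm at both ends) and clears the forks. I'll move over them.

Emit:
send_rows(
  deltas=[
    [20,0,15,-2,0.4],
    [20,0,35,-4,0.4],
    [20,0,55,-6,0.4],
    [20,0,75,-9,0.4],
    [20,0,90,-11,0.4],
    [20,0,97.5,-11,0.4],
    [20,0,97.5,-11,0.4],
    [20,0,97.5,-11,0.4],
  ],
)

```text
clock: 19.6
position: [582.5, -34.0, 264.5]
tool_rot: [0.526, 0.474, 0.526, -0.471]
wrist_force: [-0.3, 0.1, -3.4]
finger_gap: 0.337
```

```bash
python3 - <<'E'
from h import *
from rig import imaging
info(W(0.3,0,220),ex)
for n in("scene","top","wrist"):
    c=imaging.capture(n); cv2.imwrite(f"pics/{n}8.png",c["color"])
    hsv=cv2.cvtColor(c["color"],cv2.COLOR_BGR2HSV)
    P,uv=dep(c,np.ones(hsv.shape[:2],bool)); H=hsv.reshape(-1,3)[(c["depth"]>0).ravel()]
    Q=np.c_[(P-O)@ex,(P-O)@ey,P[:,2]]
    b=(H[:,1]<60)&(H[:,2]>140)&(abs(Q[:,0])<30)&(abs(Q[:,1])<200)&(Q[:,2]>270)&(Q[:,2]<305)
    q=Q[b]; print(n,len(q),"y",q[:,1].min(),q[:,1].max())
    for y0 in(-150,-120,-95,-60,60,95,120,150):
        w=q[abs(q[:,1]-y0)<10]; print(y0,w.min(0).round(1),w.max(0).round(1)) if len(w) else 0
    for sy in(-95,95):
        y=(H[:,0]>18)&(H[:,0]<34)&(H[:,1]>120)&(H[:,2]>120)&(abs(Q[:,0])<50)&(abs(Q[:,1]-sy)<25)&(Q[:,2]>225)
        if y.sum()>5: print("fork",sy,Q[y].min(0).round(1),Q[y].max(0).round(1))
E
```

```text
t 19.6 pos [582.5 -34.  264.5] q [-0.18   0.101  1.682  0.004  1.355 -0.288] gap 28.8 F [-0.3  0.1 -3.4] M [-0.06  0.03 -0.01]
toolx [ 0.004  0.003 -1.   ] tooly [0.994 0.106 0.004] yaw of tooly 6.09
target [585.3 -35.  220. ] delta tool [44.5  2.5  1.3]
spin -0.01 or 179.99
scene 871 y -157.5203289001548 163.32977454344575
-150 [ -20.1 -157.5  271. ] [  11.3 -140.4  289.7]
-120 [ -20.3 -130.   271.2] [   9.6 -110.3  289.6]
-95 [ -18.9 -102.2  271. ] [ 10.7 -87.3 288.3]
-60 [-10.9 -68.5 286.7] [ -0.8 -53.3 289.3]
60 [-19.8  50.  285.8] [ 10.7  69.8 290.4]
95 [-20.5  85.6 271.3] [ 10.7 104.3 290.2]
120 [-20.5 110.7 270.1] [  9.8 130.  290.3]
150 [-20.7 140.  271. ] [ 10.9 159.8 290.5]
fork -95 [ -34.3 -110.5  225.3] [-19.1 -78.7 238.5]
fork 95 [-33.9  79.6 225.4] [-19.1 110.9 238.3]
top 1199 y -156.342324096621 162.88585478535597
-150 [ -15.7 -156.3  270.3] [  14.9 -140.2  296.2]
-120 [ -16.8 -129.8  271. ] [  13.6 -113.4  293.1]
-60 [-17.1 -69.9 271.3] [ 14.  -50.  293.9]
60 [-17.5  52.1 275.3] [ 13.   69.9 292.5]
95 [-18.3  85.2 270.6] [ 12.7 105.  294.9]
120 [-18.3 110.2 270.1] [ 12.3 129.9 294.7]
150 [-18.2 140.1 270.1] [ 12.5 159.7 293.7]
fork -95 [-18.9 -91.7 225.6] [ 35.8 -78.6 243.1]
fork 95 [-31.6  80.6 225. ] [ 34.9 109.8 243.3]
wrist 20173 y -34.83134999016051 116.28616962717355
60 [-17.6  50.  286.3] [ 12.6  69.9 290.4]
95 [-17.5  85.  286.2] [ 12.7 105.  291.1]
120 [-17.7 110.  286.3] [ 12.3 116.3 290.9]
fork -95 [-29.5 -84.4 225.2] [ 28.  -80.  231.2]
fork 95 [-31.8  78.6 225.2] [ 34.5 108.8 239. ]
```

View pics/wrist8.png

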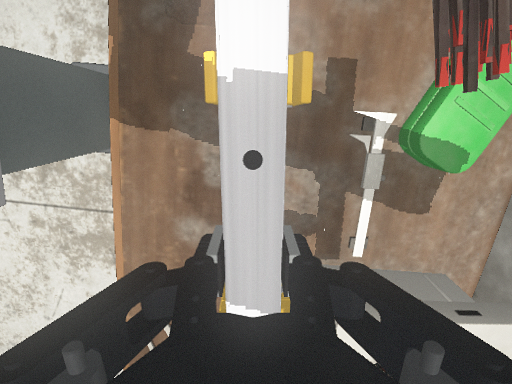

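The bar sits 3.7 mm too far towards the robot relative to the forks, and all three views agree. I'll correct by +4 and lower part-way.

Emit:
send_rows(
  deltas=[
    [20,5,4,1,0],
    [20,10,4,1,0],
    [20,15,4,1,0],
    [20,20,4,1,0],
    [20,20,4,1,0],
    [20,20,4,1,0],
  ],
)

```text
clock: 20.5
position: [586.9, -34.6, 245.0]
tool_rot: [0.526, 0.475, 0.525, -0.471]
wrist_force: [0.0, 0.3, -4.4]
finger_gap: 0.34
```

```bash
python3 - <<'E'
from h import *
from rig import imaging
info(W(0.3,0,220),ex)
for n in("scene","top","wrist"):
    c=imaging.capture(n); cv2.imwrite(f"pics/{n}9.png",c["color"])
    hsv=cv2.cvtColor(c["color"],cv2.COLOR_BGR2HSV)
    P,uv=dep(c,np.ones(hsv.shape[:2],bool)); H=hsv.reshape(-1,3)[(c["depth"]>0).ravel()]
    Q=np.c_[(P-O)@ex,(P-O)@ey,P[:,2]]
    b=(H[:,1]<60)&(H[:,2]>140)&(abs(Q[:,0])<30)&(abs(Q[:,1])<200)&(Q[:,2]>255)&(Q[:,2]<285)
    q=Q[b]
    for y0 in(-150,-120,-95,60,95,120,150):
        w=q[abs(q[:,1]-y0)<10]; print(n,y0,((w.min(0)+w.max(0))/2)[0].round(1),w.max(0)[2].round(1)) if len(w) else 0
E
```

```text
t 20.5 pos [586.9 -34.6 245. ] q [-0.18   0.125  1.693  0.004  1.32  -0.287] gap 29.1 F [ 0.   0.3 -4.4] M [-0.07 -0.04 -0.03]
toolx [ 0.005  0.003 -1.   ] tooly [0.994 0.106 0.005] yaw of tooly 6.09
target [585.3 -35.  220. ] delta tool [25.  -1.8  0.2]
spin -0.01 or 179.99
scene -150 -0.3 270.0
scene -120 -0.3 270.7
scene -95 12.9 267.6
scene 60 -0.5 271.0
scene 95 -0.5 271.7
scene 120 -0.1 270.6
scene 150 -1.4 270.7
top -150 3.5 275.0
top -120 3.6 275.7
top 60 1.9 273.8
top 95 1.4 275.3
top 120 1.1 274.2
top 150 1.4 274.9
wrist 60 1.9 270.9
wrist 95 1.9 271.4
wrist 120 1.6 271.3
```

Emit:
send_rows(
  deltas=[
    [20,6,-0.7,0,0],
    [20,12,-0.7,0,0],
    [20,18,-0.7,0,0],
    [20,22,-0.7,0,0],
    [20,25,-0.7,0,0],
    [20,25.5,-0.7,0,0],
    [20,25.5,-0.7,0,0],
  ],
)

```text
clock: 21.52
position: [586.2, -34.6, 222.7]
tool_rot: [0.526, 0.474, 0.525, -0.471]
wrist_force: [-6.2, 1.7, 6.7]
finger_gap: 0.337
```

```bash
python3 - <<'E'
from h import *
from rig import imaging
info(W(0.3,0,220),ex)
E
```

```text
t 21.52 pos [586.2 -34.6 222.7] q [-0.18   0.142  1.717  0.004  1.279 -0.288] gap 28.8 F [-6.2  1.7  6.7] M [0.18 1.15 0.09]
toolx [ 0.005  0.003 -1.   ] tooly [0.994 0.106 0.005] yaw of tooly 6.1
target [585.3 -35.  220. ] delta tool [ 2.7 -0.9  0.3]
spin -0.0 or 180.0
```

```bash
cat > chk.py <<'E'
from h import *
from rig import imaging
import sys
k=sys.argv[1]
info(W(0.3,0,220),ex)
for n in("scene","top","wrist"):
    c=imaging.capture(n); cv2.imwrite(f"pics/{n}{k}.png",c["color"])
    hsv=cv2.cvtColor(c["color"],cv2.COLOR_BGR2HSV)
    P,uv=dep(c,np.ones(hsv.shape[:2],bool)); H=hsv.reshape(-1,3)[(c["depth"]>0).ravel()]
    Q=np.c_[(P-O)@ex,(P-O)@ey,P[:,2]]
    b=(H[:,1]<60)&(H[:,2]>140)&(abs(Q[:,0])<30)&(abs(Q[:,1])<200)&(Q[:,2]>236)&(Q[:,2]<270)
    q=Q[b]; print(n,q[:,1].min().round(1),q[:,1].max().round(1))
    for y0 in(-150,-120,-95,60,95,120,150):
        w=q[abs(q[:,1]-y0)<10]; print(n,y0,((w.min(0)+w.max(0))/2)[0].round(1),w.max(0)[2].round(1),np.median(w[:,2]).round(1)) if len(w) else 0
    if n=="scene": cv2.imwrite(f"pics/s{k}.png",cv2.resize(c["color"][80:230,190:350],None,fx=4,fy=4,interpolation=cv2.INTER_CUBIC))
E
python3 chk.py 10
```

```text
t 21.52 pos [586.2 -34.6 222.7] q [-0.18   0.142  1.717  0.004  1.279 -0.288] gap 28.8 F [-6.2  1.7  6.7] M [0.18 1.15 0.09]
toolx [ 0.005  0.003 -1.   ] tooly [0.994 0.106 0.005] yaw of tooly 6.1
target [585.3 -35.  220. ] delta tool [ 2.7 -0.9  0.3]
spin -0.0 or 180.0
scene -159.0 162.0
scene -150 -0.0 248.5 245.7
scene -120 -0.4 248.2 245.9
scene -95 -2.8 248.0 246.6
scene 60 -1.5 250.2 246.3
scene 95 -1.2 248.6 246.5
scene 120 -1.8 249.0 246.3
scene 150 -1.2 249.4 246.5
top -156.5 162.1
top -150 2.4 251.9 246.5
top -120 2.6 251.4 246.5
top 60 0.6 253.4 246.5
top 95 1.1 251.5 247.5
top 120 1.2 253.7 246.5
top 150 0.5 252.3 247.3
wrist -35.9 115.3
wrist 60 1.0 248.6 246.5
wrist 95 1.0 248.9 246.6
wrist 120 0.7 248.7 246.6
```

View pics/s10.png

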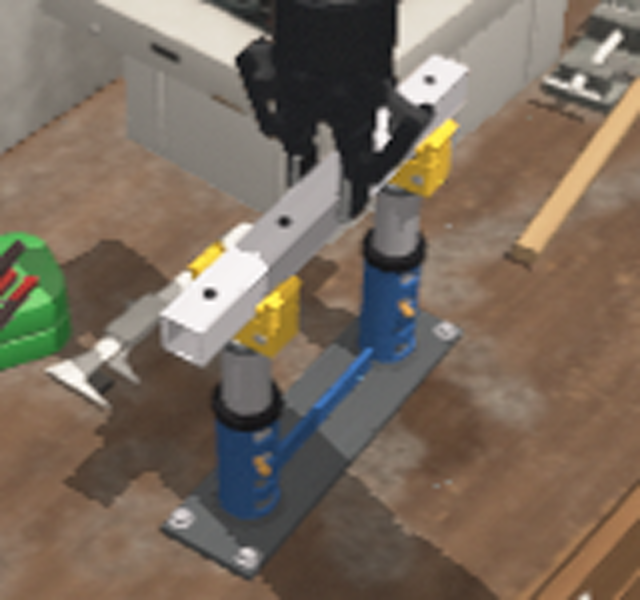

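The bar is seated, with its top at ~246.5 mm (expected 246) at both ends, and it sits between the cheeks. I'll release and retreat.

Emit:
send_rows(
  deltas=[
    [32,0,0,0,0],
    [40,0,0,0,0],
    [55,0,0,0,0],
    [70,0,0,0,0],
    [75,-15,0,0,0],
    [75,-50,0,0,0],
    [75,-95,0,0,0],
    [75,-140,0,0,0],
    [75,-140,0,0,0],
  ],
)

```text
clock: 22.8
position: [588.1, -35.4, 370.1]
tool_rot: [0.53, 0.477, 0.522, -0.469]
wrist_force: [0.4, 1.0, 0.2]
finger_gap: 0.882
```

```bash
python3 chk.py 11; python3 - <<'E'
from h import *
from rig import imaging
c=imaging.capture("top")
hsv=cv2.cvtColor(c["color"],cv2.COLOR_BGR2HSV)
P,uv=dep(c,np.ones(hsv.shape[:2],bool)); H=hsv.reshape(-1,3)[(c["depth"]>0).ravel()]
r=((H[:,0]<8)|(H[:,0]>172))&(H[:,1]>110)&(H[:,2]>120)&(P[:,2]<60)&(P[:,2]>40)&(abs(P[:,1]-330)<60)&(abs(P[:,0]-540)<80); p=P[r]; print("lid",r.sum(),p.min(0).round(),p.max(0).round())
m=(H[:,1]<50)&(H[:,2]>190)&(P[:,2]<30)&(P[:,0]>400)&(P[:,0]<530)&(P[:,1]>200)&(P[:,1]<330); print("marker",P[m].min(0).round(),P[m].max(0).round())
E
```

```text
t 22.8 pos [588.1 -35.4 370.1] q [-0.181  0.052  1.541  0.003  1.532 -0.288] gap 75.3 F [0.4 1.  0.2] M [-0.03  0.03  0.03]
toolx [ 0.017  0.    -1.   ] tooly [0.994 0.106 0.017] yaw of tooly 6.1
target [585.3 -35.  220. ] delta tool [150.   -5.2  -1. ]
spin 0.0 or -180.0
scene -159.7 161.8
scene -150 -0.5 248.4 245.6
scene -120 -0.1 249.1 245.8
scene -95 -1.2 249.0 245.7
scene 60 -0.8 250.2 246.6
scene 95 -1.0 249.3 246.4
scene 120 -1.5 249.2 246.0
scene 150 -0.9 248.6 246.5
top -157.1 162.0
top -150 0.7 250.3 246.1
top -95 2.7 252.0 246.0
top 60 1.4 251.9 247.2
top 95 1.1 251.0 246.8
top 120 -0.1 255.3 247.6
top 150 0.6 255.8 247.2
wrist -159.7 160.6
wrist -150 1.5 248.1 246.2
wrist -120 1.4 247.7 246.0
wrist -95 2.0 247.8 246.3
wrist 60 1.1 248.7 246.5
wrist 95 0.4 248.8 246.7
wrist 120 0.7 249.2 246.7
wrist 150 0.8 249.4 246.7
lid 490 [512. 292.  43.] [580. 362.  59.]
marker [402. 294.   7.] [439. 327.  26.]
```

View pics/s11.png

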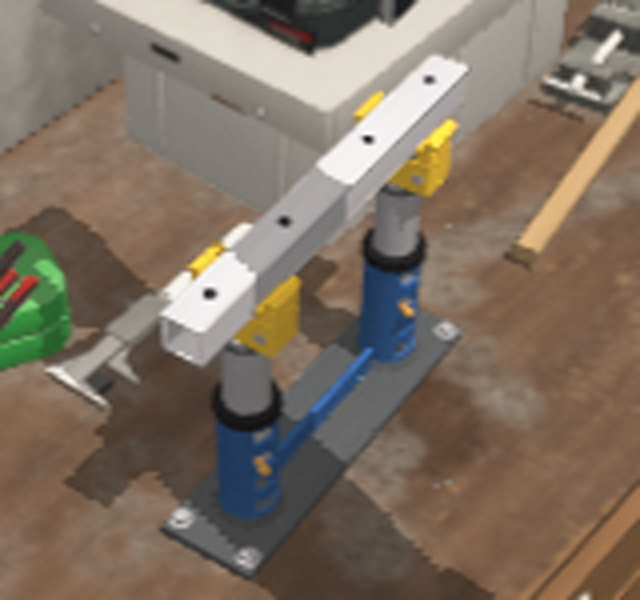

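The bar is level, centred in both forks and released, and the bystanders haven't moved. I'll hand in.

```bash
python3 -c "
from rig import workorder
print(workorder.finish_job())"
```

```text
the job is handed in; nothing more can be done
None
```

The job is done and was handed in at about 23 s of the 64 s; no verdict is reported back. I laid the bar flat on the bench and turned the right fork about 58° anticlockwise. I then raised it about 53 mm, turned it back clockwise to its hard stop and let it settle in the notch. The bar then went back into both forks.

**Last checks:**
- **Right fork:** measured before the bar went back, both cheek tops stood at about 237 mm (236 expected), with the twist within about 1° of locked. After the bar went back I only looked at it: the pin is still in its notch.
- **Bar:** the top face reads about 246 mm at both ends (246 expected). Its middle is about 1–2 mm off lengthwise, within about 1 mm sideways, and in line with the stand.
- **Robot:** clear of everything, with the fingers 150 mm above where they let the bar go.
- **Tin and marker:** both within 1 mm of where they started.

**Disagreements:** The scene camera reads positions across the stand 2–3 mm differently from the top and wrist cameras. I therefore placed the bar relative to the forks as seen in each view, where all three agreed. One spot reading from the top camera put the bar at +2.7 mm sideways near the right fork, but its neighbours did not show this. The arm also showed a tool tilt of up to about 1°, which did not affect the seating. No check failed.

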